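# Load the UV tool steriliser and switch it on

## Robot

A 6-joint arm with a two-finger parallel gripper is mounted at the origin on a cart in front of the work surface, level with it; the furniture and walls round the work are solid. World frame = base frame: x ahead of the robot, y to its left, z up, the work surface at z = 0. Lengths are in mm, angles in rad, forces in N, time in s.
With the tool pointing down it reaches from about 325 to 750 mm from the base axis. Payload 7.6 kg.
Tool frame: the origin (TCP) lies where the fingers leave the gripper's body, on its centre line; the fingertips stand 73 mm ahead of it and the grasp point (between the pads) lies 54 mm ahead of it; z points along the fingers, y is the line along which they close (so a half turn about z gives the same grasp; the last joint's range is limited). The gripper opens to 85 mm and grips with 20 to 120 N. Pads are 22 mm wide; open, the fingers measure 114 mm over their backs; the gripper's body (76 mm by 85 mm) begins 54 mm behind the grasp point. The pads swing forward as they close: fully open they stand 13 mm farther back than shut.
Start: joints at [-1.188, 0.052, 1.401, -0, 1.689, -0.07], TCP at [229.703, -472.096, 303.923] pointing down, gripper open.
Joint ranges: [-2.9, 2.9], [-0.91, 2.17], [0.12, 2.37], [-1.06, 4.2], [0.26, 2.73], [-2.93, 2.93]. Speed limits (rad/s): [2.57, 2.57, 3.01, 3.14, 3.14, 3.14].

## Interface

Orientations are given as a rotation vector (axis times angle).
In Python, from bench import bot, imaging gives the robot as it stands. The module is installed in compiled form; this text tells all that it offers.
- The arm moves only by the shell command python3 -m pendant 'ROWS' [FORCE]. ROWS is JSON, one flat list of numbers, 7 for each row, row after row: the shift along the tool's x, y, z scaled (see below), then the turn, a rotation vector about the tool's x, y, z scaled (see below), then the gripper command: -1 is shut, 1 is fully open, values between are in proportion. In form: [x, y, z, wx, wy, wz, gripper, x, y, z, wx, wy, wz, gripper, ...]. A call has exactly 5 rows; each row shifts and turns the commanded pose from where the row before left it, along the tool's axes as they then stand; what a row does not reach is not made up. The controller multiplies each number of a shift by 0.025 m and each number of a turn by 0.1 rad. A row lasts 1/8 s, in which the tool goes at most 62.5 mm and 10.7 degrees, less where a joint would pass 70% of its speed; a pose out of reach is approached as far as the arm can. A call with a number of a shift or a turn outside -1 to 1 is refused whole. A call with a gripper value outside its range is refused whole. The fingers move at their own pace and stop on an object; FORCE is the grip in N (left out, the last holds). Time passes only in rows, so rows that do not move let the fingers close, or fill a call up. It gives the time, the measured TCP pose, the force, the opening and the grip force at its end, in the units of the state.
- bot.get_obs(): the state, without advancing time (a new reading comes with each control period).
- imaging.get_image(name): name is "scene" or "top"; returns a dict with "frame" (400x640x3 uint8, red, green, blue), "depth" (400x640 float32, mm along the optical axis (not along the pixel's ray), 0 where there is no reading), "K" (3x3 intrinsics, pixels), "extrinsics" (4x4, takes a point from camera to world coordinates). Camera axes: x right, y up, looking along -z (the intrinsics and any distortion apply to the point x, -y, -z); pixel columns grow to the right and rows downward; lengths in mm; the calibration is good to about 2 mm. A picture is of the moment at which its call begins.
- bot.sign_off(): hands the job in; it is judged then, once.
The state is a dict: "clock": time; "q": joint angles; "dq": joint speeds; "joint_torque": joint torques, N m; "ee_pos": TCP position; "orientation": TCP orientation; "wrist_force": force on the tool from outside, world axes, zero at the start; "moment": the same for the moment, N m; "gripper_width": opening from 0.0 (shut) to 1.0 (fully open); "grasp_force": force on a finger pad.
Only numpy, scipy, OpenCV 4.12 (cv2) and the standard library are available. Lean on these libraries where they do the work, as an engineer would, in place of code of your own. Each camera call takes 0.05 s, during which the arm holds its last target. There are 200 camera calls.

## Task

Take the tweezers and the marker out of their sloping rests and stand them upright in the two square metal cups of the UV steriliser, one in each cup, either way round. Then flip the steriliser's red toggle lever under the visor over towards the cups (green dot) until it snaps over and stays, and let go. The toggle must stay off until both tools stand in their cups, and the amber bottle, the beaker and the timer are to be left standing where they are.

Things in the scene. Friction and masses are not known exactly. Their poses are not given: they have to be found in the camera images.
- steriliser: UV tool steriliser, fixed: white base 20 mm high, x -58..58, y -86..216 mm of its frame. Origin on the bench below the toggle's pivot; z up, -x is its front (robot side), +y points from toggle to cups. Grey console x -39..45, y -70..70 mm, top at z 50 mm: green dot (on) on the cup side, red dot (off) on the other. Grey web between the two cups, up to z 70 mm.
- visor_lip (a point): middle of the lower front edge of the flat visor over the toggle, at (10, 0, 185) mm of the steriliser's frame. Visor x 10..55, y -65..65, z 185..195 mm, held by an upright panel x 45..55 mm, same width; two ribs at y +-50, x 26..46 mm hang down to z 157 mm. Open to the front and sides; a hand cannot reach the toggle from straight above.
- bay_a (a point): centre of the inner floor of the square cup nearer the toggle, at (-28, 115, 24) mm of the steriliser's frame; inside 34 x 34 mm, 71 mm deep (rim at z 95 mm), walls 4 mm. Axes as the steriliser's.
- bay_b (a point): the same for the cup farther from the toggle, at (-28, 175, 24) mm of the steriliser's frame.
- toggle (a joint): toggle lever angle (rad) about the steriliser's x axis; pivot at (0, 0, 54) mm of its frame. -0.45 = off stop (leaning to -y, red dot), +0.45 = on stop (leaning to +y, to the cups), 0 = upright. A spring drives it from upright to either stop: turning it takes 0.3 N m at the stop (4 to 5 N at the knob), less towards the centre; past the centre it snaps over by itself.
- toggle_tip (a point): top of the toggle lever, 76 mm from its pivot. The lever is a 10 mm steel stem with a tapered red knob from 38 mm to 76 mm from the pivot, 13 mm thick at its lower end, 18 mm at 60 to 68 mm.
- tweezers: steel tweezers, closed and rigid, 120 mm long (own y axis), 12 mm wide (x), 8 mm thick (z), 30 g. Origin at the middle of the length on the underside (z runs 0..8 mm). At the start they lean in a white rest, own +y axis pointing up the slope, 40 degrees from vertical, upper half sticking out freely.
- marker: white marker pen with black cap, 135 mm long (own y axis), round, 17 mm thick, 20 g. Origin at the middle of the length on the underside (own z runs 0..16 mm, its centre line is at z = 8 mm). At the start it leans in a white rest, own +y axis pointing up the slope, 40 degrees from vertical, upper half sticking out freely.
- rest_tweezers: sloping rest for the tweezers, fixed: grey foot 100 x 64 x 10 mm, origin at its centre on the bench, z up. A white channel leans 40 degrees from vertical, top towards the rest's -x; its bottom end is at (30, 0, 22) mm, floor 62 mm long, side walls 9 mm high over the lowest 55 mm, 16 mm apart inside.
- rest_marker: the same kind of rest for the marker; side walls 21 mm apart inside.
- stain_bottle: amber bottle with black cap, 48 mm diameter, 88 mm tall, origin at the centre of its underside; a bystander
- glass_beaker: small glass beaker, 56 mm diameter, 62 mm tall, origin at the centre of its underside; a bystander
- bench_timer: white bench timer lying flat, 58 x 62 x 18 mm, origin at the centre of its underside; a bystander

How it is judged:
By the outcome, as a careful person would: the job done as asked, in the order asked, and still so for the second after the job is handed in, with the robot touching nothing.
It also fails if it takes over 72 s, if anything falls off the work surface, if the arm or the gripper's body presses on something with over 40 N, if the wrist force passes 120 N, or if a joint passes its speed limit or range.

## Working session

There is one attempt and no reset: what is moved stays moved. The work goes in short steps, Python scripts to look and compute and a shell command to move; the robot and the scene stay as the last step left them, time stands still between calls to the robot, and variables do not carry over. Pictures are saved under pics/ and viewed, at most 10 in all, crops included, and the job is handed in when it is done.

```bash
mkdir -p pics
cat > h.py <<'E'
import numpy as np, cv2
from bench import bot, imaging
from scipy.spatial.transform import Rotation as R
def grab(n):
    d=imaging.get_image(n); np.savez(''+n+'.npz',**d); return d
def load(n): return dict(np.load(''+n+'.npz'))
def px2w(d,u,v,z=None):
    K=d['K'];E=d['extrinsics']
    dd=d['depth'][int(round(v)),int(round(u))]
    r=np.array([(u-K[0,2])/K[0,0],-(v-K[1,2])/K[1,1],-1.])
    o=E[:3,3]; w=E[:3,:3]@r
    if z is None: return o+w*dd
    return o+w*(z-o[2])/w[2]
def cloud(d):
    K=d['K'];E=d['extrinsics'];v,u=np.mgrid[:400,:640]
    r=np.stack([(u-K[0,2])/K[0,0],-(v-K[1,2])/K[1,1],-np.ones(u.shape)],-1)
    return (r*d['depth'][...,None])@E[:3,:3].T+E[:3,3]
E
python3 - <<'E'
from h import *
print(bot.get_obs())
for n in ('scene','top'):
    d=grab(n); print(n,d['K'].tolist(),d['extrinsics'].round(3).tolist())
    cv2.imwrite(f'pics/{n}0.png',cv2.resize(d['frame'][...,::-1],(800,500)))
E
```

```text
{'clock': 0.0, 'q': array([-1.18830373e+00,  5.28306180e-02,  1.40176579e+00,  2.19057512e-05,
        1.68856786e+00, -7.03177792e-02]), 'dq': array([-0.00029897,  0.00050608, -0.00028097, -0.00030747,  0.00141128,
       -0.00166136]), 'joint_torque': array([ 1.92523061e-03, -3.81661892e+01, -3.60189843e+01,  3.78650370e-06,
        6.14616016e-03, -4.44831926e-05]), 'ee_pos': array([ 229.62951802, -471.90577445,  303.05481236]), 'orientation': array([-3.05990097e+00, -7.04866517e-01,  3.49836017e-04]), 'wrist_force': array([ 0.11270727,  0.17071609, -0.26056539]), 'moment': array([ 0.00339248, -0.00922604, -0.07759767]), 'grasp_force': 0.0, 'gripper_width': 0.9978914543100068}
scene [[460.5740604231927, 0.0, 322.82143861559064], [0.0, 460.5740604231927, 196.26194841943325], [0.0, 0.0, 1.0]] [[-0.691, 0.538, -0.483, -129.113], [-0.723, -0.531, 0.443, 513.371], [-0.019, 0.655, 0.755, 1152.093], [0.0, 0.0, 0.0, 1.0]]
top [[421.72579398559077, 0.0, 323.7878392689042], [0.0, 421.72579398559077, 197.55481597213895], [0.0, 0.0, 1.0]] [[0.003, 0.995, -0.101, 422.806], [-1.0, 0.002, -0.015, -109.701], [-0.015, 0.101, 0.995, 1076.305], [0.0, 0.0, 0.0, 1.0]]
```

View pics/scene0.png

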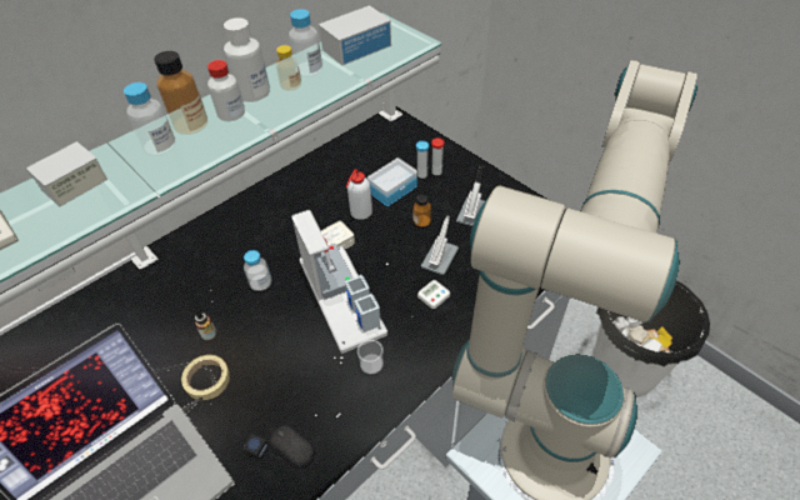

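View pics/top0.png

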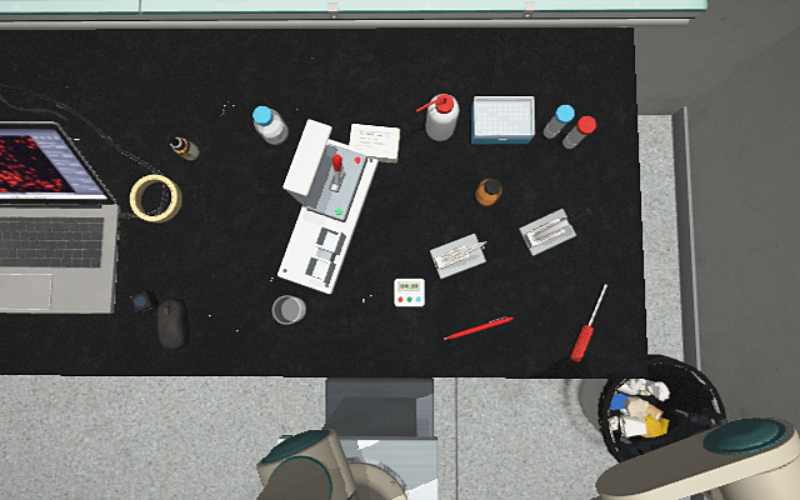

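Run:
```python
from h import *
t=load('top');s=load('scene')
def crop(d,u0,v0,w,h,k): return cv2.resize(d['frame'][v0:v0+h,u0:u0+w,::-1],None,fx=k,fy=k,interpolation=cv2.INTER_CUBIC)
a=crop(t,335,155,135,75,5.9); b=crop(t,215,90,100,150,4)
cv2.imwrite('pics/c1.png',a[:600,:800])
cv2.imwrite('pics/c2.png',np.hstack([b,crop(s,230,160,100,150,4)]))
cv2.imwrite('pics/c3.png',crop(s,325,135,75,90,6.5))
C=cloud(t)
# table & box tops by depth
for z in (10,20,95,190):
    pass
m=(t['frame'].min(-1)>0)
reg=C[90:240,215:315].reshape(-1,3)
for lo,hi in ((15,26),(45,55),(88,100),(190,200),(180,190)):
    p=reg[(reg[:,2]>lo)&(reg[:,2]<hi)]
    if len(p)>5:
        print(lo,hi,len(p),p[:,2].mean().round(1),[np.round(x,2).tolist() if not np.isscalar(x) else round(x,1) for x in cv2.minAreaRect(p[:,:2].astype(np.float32))])
for (u0,u1,v0,v1) in ((335,400,185,230),(405,470,160,210)):
    p=C[v0:v1,u0:u1].reshape(-1,3); q=p[(p[:,2]>6)&(p[:,2]<14)]
    print('foot',len(q),cv2.minAreaRect(q[:,:2].astype(np.float32)), 'max z',p[:,2].max())
    cl=p[p[:,2]>40]; print('hi pts',len(cl),cl.mean(0).round(1)); print(cl[np.argsort(-cl[:,2])][:12].round(0).tolist())
print('table z',np.median(C[200:260,420:440,2]),np.median(C[130:160,330:350,2]))
```

```text
15 26 2424 21.0 [[592.96, 108.57], [251.89, 340.94], 70.2]
45 55 1761 50.7 [[610.09, 70.78], [357.75, 189.16], 5.7]
88 100 300 95.3 [[629.6, 76.34], [341.29, 115.11], 14.0]
190 200 1221 195.7 [[668.23, 72.99], [45.56, 129.4], 71.2]
180 190 11 187.9 [[654.53, 57.75], [34.95, 128.46], 54.0]
foot 645 ((510.178466796875, -201.21568298339844), (106.14839172363281, 160.39170837402344), 1.5265368223190308) max z 1076.3047788343383
hi pts 234 [ 512.3 -199.7  106.1]
[[423.0, -110.0, 1076.0], [423.0, -110.0, 1076.0], [423.0, -110.0, 1076.0], [423.0, -110.0, 1076.0], [423.0, -110.0, 1076.0], [423.0, -110.0, 1076.0], [423.0, -110.0, 1076.0], [423.0, -110.0, 1076.0], [526.0, -234.0, 120.0], [529.0, -239.0, 117.0], [531.0, -242.0, 116.0], [529.0, -235.0, 115.0]]
foot 580 ((548.48583984375, -377.5605163574219), (95.57032012939453, 139.64358520507812), 33.00948715209961) max z 1076.3047788343383
hi pts 394 [ 562.2 -379.4  103.2]
[[423.0, -110.0, 1076.0], [423.0, -110.0, 1076.0], [423.0, -110.0, 1076.0], [423.0, -110.0, 1076.0], [423.0, -110.0, 1076.0], [423.0, -110.0, 1076.0], [423.0, -110.0, 1076.0], [423.0, -110.0, 1076.0], [423.0, -110.0, 1076.0], [586.0, -422.0, 135.0], [582.0, -422.0, 134.0], [579.0, -422.0, 133.0]]
table z 0.8396288055911327 0.8849033733813485
```

View pics/c1.png

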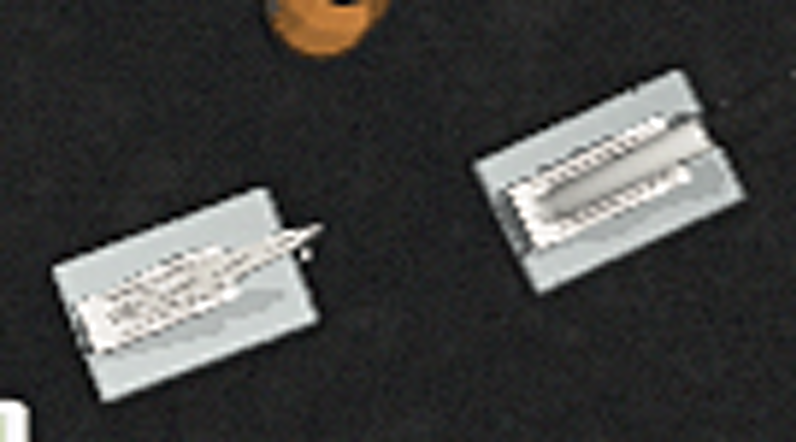

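View pics/c2.png

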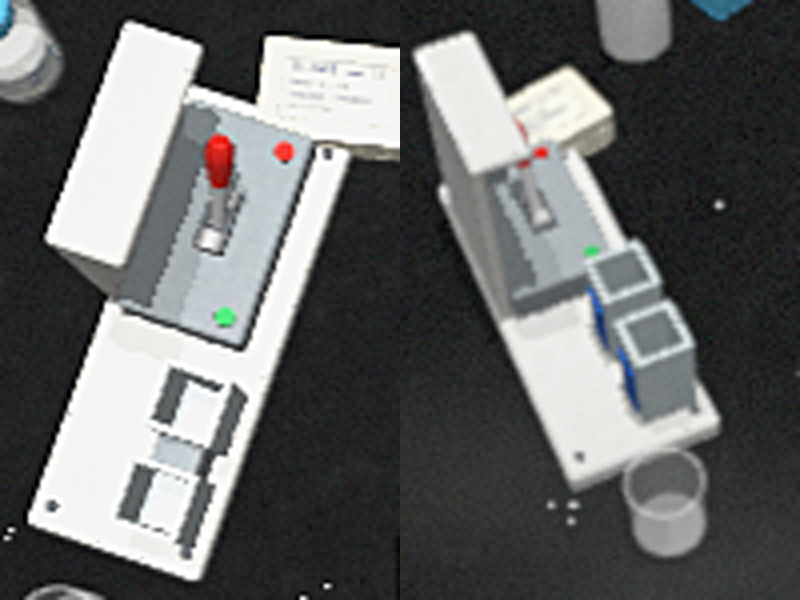

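View pics/c3.png

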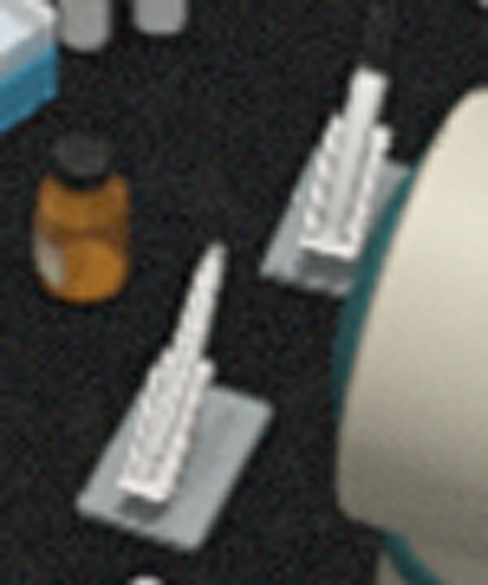

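The pictures show the tweezers rest near top-view pixel (368,204) and the marker rest near (438,186). Both tools lean to image right. The toggle leans to the red side and the cups are near (262,192) and (255,213). Next I fit the poses from corners seen in both views.

```bash
cat > fit.py <<'E'
from h import *
from scipy.optimize import least_squares
t=load('top');s=load('scene')
def proj(d,P):
    E=d['extrinsics'];p=(np.asarray(P)-E[:3,3])@E[:3,:3];K=d['K']
    return np.stack([K[0,2]+K[0,0]*p[:,0]/-p[:,2],K[1,2]-K[1,1]*p[:,1]/-p[:,2]],1)
def un(l,k,u0,v0): return (np.array(l,float)+.5)/k-.5+[u0,v0]
def T(p,P): return np.asarray(P,float)@R.from_euler('z',p[3]).as_matrix().T+p[:3]
def fit(name,obs,p0):
    f=lambda p:np.concatenate([(proj(d,T(p,M))-px).ravel() for d,px,M in obs])
    r=least_squares(f,p0,loss='soft_l1'); print(name,r.x.round(3).tolist(),'res',np.abs(r.fun).max().round(2),np.sqrt((r.fun**2).mean()).round(2)); return r.x
c1=lambda l:un(l,5.9,335,155); c2=lambda l:un(l,4,215,90); c2s=lambda l:un(np.array(l)-[400,0],4,230,160); c3=lambda l:un(l,6.5,325,135)
F=[[50,-32,10],[-50,-32,10],[-50,32,10],[50,32,10]]
# rest +x = image left-down ; (+x,-y)?
# world x up in image, y left: rest x=(-.36,.93), y=(-.93,-.36)-> image down-right
tw=[(t,c1([(53,268),(265,187),(318,322),(105,403)]),F),(s,c3([(78,507),(275,405),(195,550)]),[F[0],F[2],F[3]])]
fit('tw',tw,[510,-201,0,1.95]); fit('tw top',tw[:1],[510,-201,0,1.95])
mk=[(t,c1([(473,162),(683,70),(745,200),(540,294)]),F),(s,c3([(262,273),(335,295)]),[F[0],F[3]])]
fit('mk',mk,[560,-378,0,1.95])
V=[[55,-65,195],[10,-65,195],[10,65,195],[55,65,195]]
B=[[58,216,20],[-58,216,20]]
st=[(t,c2([(127,20),(203,45),(125,265),(48,240),(30,518),(200,578),(350,150)]),V+B+[[-58,-86,20]]),
 (s,c2s([(415,50),(470,32),(528,158),(475,178),(575,478),(718,425)]),[V[0],V[1],V[2],V[3]]+B)]
q=fit('st',st,[650,50,0,1.2]); fit('st top',st[:1],q);fit('st sc',st[1:],q)
print((proj(s,T(q,st[1][2]))-st[1][1]).round(1).tolist())
# tweezers tip from two views
A=[];b=[]
for d,px in ((t,c1([(320,228)])[0]),(s,c3([(218,245)])[0])):
    o=px2w(d,*px,z=0);c=d['extrinsics'][:3,3];n=(o-c)/np.linalg.norm(o-c);M=np.eye(3)-np.outer(n,n);A.append(M);b.append(M@c)
x=np.linalg.lstsq(np.vstack(A),np.hstack(b),rcond=None)[0];print('tip',x.round(1),px2w(t,*c1([(320,228)])[0],z=115))
# cup rims from cloud
C=cloud(t);p=C[180:235,240:285].reshape(-1,3);p=p[(p[:,2]>85)&(p[:,2]<105)];print('cup rim mean',p.mean(0).round(1),'pred',T(q,[[-28,145,95]]).round(1))
E
python3 fit.py
```

```text
tw [514.172, -201.202, -6.961, 1.937] res 0.51 0.28
tw top [515.898, -202.537, -25.442, 1.936] res 0.11 0.06
mk [564.513, -385.322, -8.42, 1.993] res 6.36 1.88
st [660.506, 41.567, -9.547, 1.247] res 3.49 1.0
st top [663.047, 44.216, -19.796, 1.25] res 3.44 0.97
st sc [662.056, 38.752, -12.542, 1.243] res 1.18 0.8
[[-1.0, 1.0], [-0.1, 0.7], [0.7, -0.8], [-1.4, -0.3], [-1.3, 1.2], [0.3, -0.7]]
tip [ 531.4 -244.3  110.8] [ 530.85586044 -243.81326227  115.        ]
cup rim mean [512.3  61.6  94.8] pred [[514.1  61.1  85.5]]
```

```bash
cat >> fit.py <<'E'
print('--- z=0')
def fit0(name,obs,p0):
    f=lambda p:np.concatenate([(proj(d,T([p[0],p[1],0,p[2]],M))-px).ravel() for d,px,M in obs])
    r=least_squares(f,[p0[0],p0[1],p0[3]],loss='soft_l1'); print(name,r.x.round(3).tolist(),np.abs(r.fun).round(1).tolist()); return np.array([r.x[0],r.x[1],0,r.x[2]])
a=fit0('tw',tw,q*0+[510,-201,0,1.95]);fit0('tw t',tw[:1],a);fit0('tw s',tw[1:],a);m=fit0('mk',mk[:1],[560,-378,0,1.95])
st[0]=(t,st[0][1][:6],st[0][2][:6])
q=fit0('st',st,q);fit0('st t',st[:1],q);fit0('st s',st[1:],q)
print('pred rim mean',T(q,[[-28,145,95]]).round(1))
ir=R.from_euler('z',-q[3]).as_matrix()
l=(p-q[:3])@ir.T;l=l[(l[:,2]>93)&(l[:,2]<97)];print('rim local range',np.percentile(l,[2,98],axis=0).round(1).tolist(),'want x -49..-7 y 94..196')
al=C.reshape(-1,3)
for n,pp in (('tw',a),('mk',m)):
    L=(al-pp[:3])@R.from_euler('z',-pp[3]).as_matrix().T
    k=(abs(L[:,0])<85)&(abs(L[:,1])<14)&(L[:,2]>30)&(L[:,2]<150);L=L[k]
    # along/normal coords
    u=np.array([-.643,0,.766]);nn=np.array([.766,0,.643]);D=L-[30,0,22];al_=D@u;no=D@nn
    for lo in range(20,150,10):
        j=(al_>=lo)&(al_<lo+10)
        if j.sum()>2: print(n,lo,j.sum(),'y',L[j,1].mean().round(1),L[j,1].min().round(1),L[j,1].max().round(1),'norm',no[j].mean().round(1),no[j].max().round(1))
    print('max along',al_.max())
E
python3 fit.py | sed -n '/---/,$p'
```

```text
--- z=0
tw [512.925, -199.859, 1.936] [0.7, 0.1, 0.0, 0.1, 0.4, 0.5, 0.5, 0.8, 0.3, 1.0, 0.3, 0.6, 0.2, 1.0]
tw t [513.733, -200.377, 1.937] [0.5, 0.2, 0.2, 0.4, 0.6, 0.1, 0.2, 0.5]
tw s [510.081, -197.558, 1.934] [0.2, 0.1, 0.1, 0.3, 0.3, 0.1]
mk [563.106, -383.377, 1.997] [0.0, 0.1, 0.1, 0.5, 0.5, 0.2, 0.4, 0.4]
st [657.853, 40.686, 1.248] [0.2, 0.5, 0.4, 0.4, 0.5, 0.9, 1.0, 0.6, 1.0, 1.6, 0.1, 1.4, 0.7, 0.9, 0.2, 1.3, 1.2, 2.7, 1.1, 2.2, 0.7, 0.1, 1.0, 2.1]
st t [659.324, 39.946, 1.249] [0.1, 1.2, 0.7, 1.1, 0.0, 0.3, 0.6, 0.0, 0.6, 1.1, 0.4, 0.8]
st s [652.956, 44.05, 1.244] [0.6, 0.5, 0.4, 0.1, 1.2, 1.1, 1.1, 0.6, 0.8, 1.7, 1.1, 0.2]
pred rim mean [[511.5  60.2  95. ]]
rim local range [[-47.0, 94.9, 93.2], [-5.0, 195.7, 96.9]] want x -49..-7 y 94..196
tw 20 30 y -2.3 -13.5 10.4 norm 5.3 12.0
tw 30 24 y -0.5 -11.4 10.2 norm 6.5 11.4
tw 40 33 y -1.5 -13.1 10.4 norm 7.0 13.4
tw 50 36 y -1.5 -13.0 10.5 norm 5.1 11.8
tw 60 28 y -0.8 -13.2 10.1 norm 4.0 10.3
tw 70 17 y -1.3 -7.3 3.9 norm 7.7 10.0
tw 80 15 y -1.2 -6.6 3.3 norm 7.4 10.4
tw 90 14 y -1.8 -5.7 3.0 norm 6.6 10.0
tw 100 11 y -1.2 -5.4 2.3 norm 8.4 11.1
tw 110 13 y -1.9 -5.1 1.6 norm 4.8 11.5
max along 120.4140153870663
mk 20 40 y -0.4 -13.9 13.4 norm 11.1 18.7
mk 30 39 y 0.1 -14.0 13.2 norm 10.6 20.6
mk 40 39 y 0.2 -13.1 12.8 norm 9.9 19.9
mk 50 46 y -0.6 -13.6 13.1 norm 9.8 19.6
mk 60 35 y 0.0 -13.8 12.9 norm 10.5 20.2
mk 70 23 y -1.2 -8.3 5.6 norm 14.9 19.1
mk 80 24 y -2.3 -9.6 5.2 norm 14.3 17.3
mk 90 25 y -0.5 -8.5 6.1 norm 15.9 19.0
mk 100 28 y -2.2 -8.9 5.8 norm 14.4 19.8
mk 110 26 y -0.6 -7.9 5.6 norm 13.8 17.4
mk 120 22 y -2.1 -8.1 4.1 norm 13.6 17.3
mk 130 22 y -1.4 -7.2 4.0 norm 11.9 16.8
max along 137.0531439664168
```

```bash
cat > d.py <<'E'
from h import *
def delta(pos,Rt):
    o=bot.get_obs();Rc=R.from_rotvec(o['orientation']);w=np.array(pos)-o['ee_pos']
    rv=(Rc.inv()*Rt).as_rotvec()
    print('t',round(o['clock'],2),'pos',o['ee_pos'].round(1),'q',o['q'].round(2),'F',o['wrist_force'].round(1),'w',round(o['gripper_width'],3),'gf',round(o['grasp_force'],1))
    print('turn units',(rv/.1).round(2),'| shift(now frame) units',(Rc.inv().apply(w)/25).round(2),'| shift(after turn)',(Rt.inv().apply(w)/25).round(2))
def frame(yang,tilt):  # tool y at world angle yang, then turn about tool y by tilt (rad); tool down at tilt 0
    y=np.array([np.cos(yang),np.sin(yang),0]);z=np.array([0,0,-1.]);x=np.cross(y,z)
    return R.from_matrix(np.stack([x,y,z],1))*R.from_rotvec([0,tilt,0])
TW=[524.6,-225.8,151.4]; TWR=frame(.367,0)
E
python3 -m pendant '[1,-0.25,0,0,0,0,0.2, 1,-0.25,0,0,0,0,0.2, 1,-0.25,0,0,0,0,0.2, 1,-0.25,0,0,0,0,0.2, 1,-0.25,0,0,0,0,0.2]' 40
python3 -m pendant '[1,-0.25,0,0,0,0,0.2, 1,-0.25,0,0,0,0,0.2, 1,-0.25,0,0,0,0,0.2, 1,-0.25,0,0,0,0,0.2, 1,-0.25,0,0,0,0,0.2]'
python3 -m pendant '[1,-0.25,0,0,0,0,0.2, 1,-0.25,0,0,0,0,0.2, 1,-0.25,0,0,0,0,0.2, 1,-0.25,0,0,0,0,0.2, 1,-0.25,0,0,0,0,0.2]'
python3 -m pendant '[0,0,0,0,0,-1,0.2, 0,0,0,0,0,-1,0.2, 0,0,0,0,0,-1,0.2, 0,0,0,0,0,-1,0.2, 0,0,0,0,0,-1,0.2]'
python3 -m pendant '[0,0,0,0,0,-1,0.2, 0,0,0,0,0,-1,0.2, 0,0,0,0,0,-1,0.2, 0,0,0,0,0,-1,0.2, 0,0,0,0,0,-1,0.2]'
python3 -c "from d import *;delta(TW,TWR)"
```

```text
clock: 0.72
ee_pos: [329.0, -388.6, 303.5]
orientation: [-3.061, -0.705, 0.001]
wrist_force: [1.0, -1.1, 0.1]
gripper_width: 0.598
grasp_force: 0.0
clock: 1.35
ee_pos: [427.7, -305.9, 303.4]
orientation: [-3.061, -0.705, 0.001]
wrist_force: [-0.0, -0.3, 0.3]
gripper_width: 0.604
grasp_force: 0.0
clock: 1.98
ee_pos: [526.4, -223.1, 303.3]
orientation: [-3.061, -0.705, 0.001]
wrist_force: [0.2, -0.7, 0.6]
gripper_width: 0.602
grasp_force: 0.0
clock: 2.6
ee_pos: [525.8, -223.7, 303.3]
orientation: [-2.789, -1.445, 0.001]
wrist_force: [0.0, -0.5, 0.3]
gripper_width: 0.603
grasp_force: 0.0
clock: 3.22
ee_pos: [525.8, -223.7, 303.3]
orientation: [-2.344, -2.09, 0.001]
wrist_force: [-0.7, 0.5, -0.5]
gripper_width: 0.597
grasp_force: 0.0
t 3.23 pos [ 525.8 -223.7  303.3] q [-0.47  0.18  1.26 -0.    1.7  -0.35] F [-0.7  0.5 -0.5] w 0.597 gf 0.0
turn units [-0.01 -0.01 -4.82] | shift(now frame) units [-0.09 -0.03  6.08] | shift(after turn) [-0.06 -0.08  6.08]
```

```bash
python3 -m pendant '[0,0,0.6,0,0,-0.96,0.2, 0,0,0.6,0,0,-0.96,0.2, 0,0,0.6,0,0,-0.96,0.2, 0,0,0.6,0,0,-0.96,0.2, -0.06,-0.08,0.6,0,0,-0.98,0.2]'
python3 -m pendant '[0,0,0.6,0,0,0,0, 0,0,0.6,0,0,0,0, 0,0,0.6,0,0,0,0, 0,0,0.6,0,0,0,0, 0,0,0.6,0,0,0,0]'
python3 - <<'E'
from d import *
delta(TW,TWR)
d=grab('scene');k=6
cv2.imwrite('pics/g1.png',cv2.resize(d['frame'][110:225,290:410,::-1],None,fx=5,fy=5,interpolation=cv2.INTER_CUBIC))
E
```

```text
clock: 3.85
ee_pos: [524.2, -225.6, 227.8]
orientation: [-1.778, -2.589, 0.0]
wrist_force: [-0.6, 0.3, 0.4]
gripper_width: 0.604
grasp_force: 0.0
clock: 4.47
ee_pos: [524.4, -225.7, 152.9]
orientation: [1.783, 2.587, -0.0]
wrist_force: [-0.3, -0.5, 0.4]
gripper_width: 0.504
grasp_force: 0.0
t 4.47 pos [ 524.4 -225.7  152.9] q [-0.47  0.28  1.45 -0.    1.41 -0.83] F [-0.3 -0.5  0.4] w 0.504 gf 0.0
turn units [-0.    0.   -0.03] | shift(now frame) units [-0.01  0.01  0.06] | shift(after turn) [-0.01  0.01  0.06]
```

View pics/g1.png

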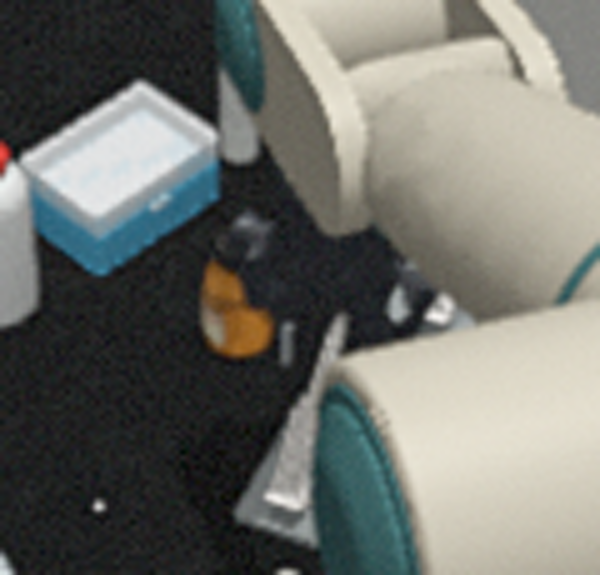

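The crop shows the gripper over the tweezers: tip near crop pixel (343,320), the left finger at (287,340), and the bottle clear behind. I'll close, then lift along the rest's axis.

```bash
python3 -m pendant '[0,0,0.06,0,0,0,-1, 0,0,0,0,0,0,-1, 0,0,0,0,0,0,-1, 0,0,0,0,0,0,-1, 0,0,0,0,0,0,-1]' 40
python3 -c "from d import *;delta(TW,TWR)"
```

```text
clock: 5.15
ee_pos: [524.5, -225.8, 152.8]
orientation: [1.782, 2.586, 0.0]
wrist_force: [0.6, 0.5, 0.9]
gripper_width: 0.101
grasp_force: 39.1
t 5.15 pos [ 524.5 -225.8  152.8] q [-0.47  0.28  1.45 -0.    1.41 -0.84] F [0.6 0.5 0.9] w 0.101 gf 39.1
turn units [ 0.01  0.01 -0.03] | shift(now frame) units [0.   0.   0.06] | shift(after turn) [0.   0.   0.06]
```

```bash
cat >> d.py <<'E'
S=np.array([658.5,42.2]);sy=1.248
def stp(x,y,z): return np.array([S[0]+x*np.cos(sy)-y*np.sin(sy),S[1]+x*np.sin(sy)+y*np.cos(sy),z])
def place(p,g): # grasp g mm above cup floor point p -> TCP pos, R
    Rt=frame(sy,-np.radians(40)); return p+np.array([0,0,g])-54*Rt.as_matrix()[:,2],Rt
A=stp(-28,115,24);B=stp(-28,175,24)
E
python3 -m pendant '[0,0,-0.6,0,0,0,-1, 0,0,-0.9,0,0,0,-1, 0,0,-1,0,0,0,-1, 0,0,-1,0,0,0,-1, 0,0,-1,0,0,-0.8,-1]'
python3 -m pendant '[0,0,-0.5,0,0,-1,-1, 0,0,0,0,0,-1,-1, 0,0,0,0,0,-1,-1, 0,0,0,0,0,-1,-1, 0,0,0,0,0,-1,-1]'
python3 -m pendant '[0,0,0,0,0,-1,-1, 0,0,0,0,0,-1,-1, 0,0,0,0,0,-1,-1, 0,0,0,0,-1,0,-1, 0,0,0,0,-1,0,-1]'
python3 -m pendant '[0,0,0,0,-1,0,-1, 0,0,0,0,-1,0,-1, 0,0,0,0,-1,0,-1, 0,0,0,0,-1,0,-1, 0,0,0,0,-0.98,0,-1]'
python3 -c "
from d import *;p,r=place(A,195);print(p);delta(p,r)"
```

```text
clock: 5.78
ee_pos: [524.3, -225.7, 266.9]
orientation: [1.675, 2.657, 0.0]
wrist_force: [1.0, -0.4, -0.2]
gripper_width: 0.096
grasp_force: 39.0
clock: 6.4
ee_pos: [524.3, -225.7, 278.6]
orientation: [0.963, 2.989, -0.0]
wrist_force: [0.2, -0.3, -0.2]
gripper_width: 0.099
grasp_force: 39.0
clock: 7.02
ee_pos: [524.5, -225.7, 278.6]
orientation: [0.478, 2.901, -0.049]
wrist_force: [-0.4, 0.1, -0.8]
gripper_width: 0.101
grasp_force: 39.0
clock: 7.65
ee_pos: [524.3, -225.6, 278.8]
orientation: [0.397, 2.412, -0.146]
wrist_force: [-0.0, -0.1, -0.2]
gripper_width: 0.098
grasp_force: 39.0
[507.63955545  63.13727151 260.36639993]
t 7.65 pos [ 524.3 -225.6  278.8] q [-0.52 -0.17  1.76  0.16  0.86 -1.82] F [-0.  -0.1 -0.2] w 0.098 gf 39.0
turn units [-0.03  0.04 -0.03] | shift(now frame) units [ 3.78 10.73 -2.24] | shift(after turn) [ 3.76 10.74 -2.2 ]
```

```bash
python3 -m pendant '[0.34,0.98,-0.2,0,0,0,-1, 0.34,0.98,-0.2,0,0,0,-1, 0.34,0.98,-0.2,0,0,0,-1, 0.34,0.98,-0.2,0,0,0,-1, 0.34,0.98,-0.2,0,0,0,-1]'
python3 -m pendant '[0.34,0.98,-0.2,0,0,0,-1, 0.34,0.98,-0.2,0,0,0,-1, 0.34,0.98,-0.2,0,0,0,-1, 0.34,0.98,-0.2,0,0,0,-1, 0.34,0.98,-0.2,0,0,0,-1]'
python3 -m pendant '[0.36,0.94,-0.2,0,0,0,-1, 0,0,0,0,0,0,-1, 0,0,0,0,0,0,-1, 0,0,0,0,0,0,-1, 0,0,0,0,0,0,-1]'
python3 - <<'E'
from d import *
p,r=place(A,195);delta(p,r)
s=grab('scene');t=grab('top')
f=lambda d,a,b,c,e:cv2.resize(d['frame'][a:b,c:e,::-1],(400,600),interpolation=cv2.INTER_CUBIC)
cv2.imwrite('pics/p1.png',np.hstack([f(t,110,260,220,320),f(s,160,310,230,330)]))
E
```

```text
clock: 8.28
ee_pos: [517.5, -93.3, 270.4]
orientation: [0.398, 2.415, -0.145]
wrist_force: [0.4, 0.6, 0.1]
gripper_width: 0.097
grasp_force: 39.0
clock: 8.9
ee_pos: [510.7, 38.4, 262.2]
orientation: [0.399, 2.415, -0.145]
wrist_force: [0.2, 0.2, -0.8]
gripper_width: 0.096
grasp_force: 39.0
clock: 9.52
ee_pos: [508.9, 62.4, 259.3]
orientation: [0.4, 2.416, -0.146]
wrist_force: [0.2, -0.2, 0.2]
gripper_width: 0.101
grasp_force: 39.0
t 9.53 pos [508.9  62.4 259.3] q [ 0.18 -0.28  1.89 -0.4   0.93 -0.93] F [ 0.2 -0.2  0.2] w 0.101 gf 39.0
turn units [-0.03  0.   -0.04] | shift(now frame) units [ 0.02  0.01 -0.07] | shift(after turn) [ 0.02  0.01 -0.07]
```

View pics/p1.png

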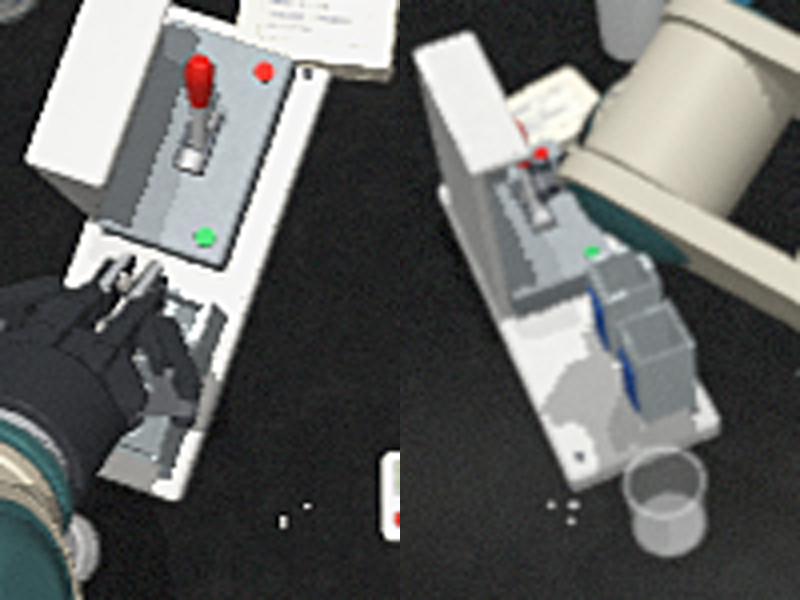

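Run:
```python
from d import *
t=load('top')
def pr(P):
    E=t['extrinsics'];p=(np.array(P)-E[:3,3])@E[:3,:3];K=t['K'];return np.array([K[0,2]+K[0,0]*p[0]/-p[2],K[1,2]+K[1,1]*p[1]/p[2]])
for h in (0,40,80,120): P=A+[0,0,100+h];print(h,P.round(0),((pr(P)-[220,110])*4).round(0))
# points near expected column, gripper excluded, in steriliser-local coords about cup a
C=cloud(t)[110:200,220:300].reshape(-1,3);ir=R.from_euler('z',-sy).as_matrix()
L=(C-np.array([*S,0]))@ir.T
k=(abs(L[:,0]+28)<12)&(abs(L[:,1]-115)<45)&(L[:,2]>100)&(L[:,2]<250)
o=L[k];o=o[np.argsort(o[:,2])];print(len(o));print(o[:45].round(0).astype(int).tolist())
```

```text
0 [541.  52. 124.] [157. 314.]
40 [541.  52. 164.] [145. 305.]
80 [541.  52. 204.] [131. 295.]
120 [541.  52. 244.] [117. 284.]
172
[[-28, 111, 123], [-30, 115, 137], [-23, 100, 204], [-23, 118, 206], [-23, 98, 208], [-38, 97, 208], [-23, 105, 208], [-23, 121, 211], [-23, 96, 211], [-24, 116, 212], [-23, 103, 212], [-34, 95, 214], [-21, 95, 214], [-39, 96, 215], [-17, 97, 215], [-35, 97, 215], [-37, 97, 215], [-23, 119, 215], [-23, 101, 215], [-39, 103, 216], [-38, 99, 216], [-20, 96, 216], [-33, 96, 216], [-39, 101, 217], [-22, 97, 217], [-32, 99, 218], [-21, 98, 218], [-34, 98, 218], [-23, 124, 219], [-17, 100, 219], [-23, 117, 219], [-37, 100, 219], [-24, 100, 219], [-38, 102, 220], [-18, 102, 221], [-38, 104, 221], [-39, 106, 221], [-23, 128, 221], [-35, 100, 221], [-19, 99, 221], [-33, 101, 221], [-20, 101, 221], [-23, 120, 221], [-24, 104, 221], [-22, 101, 222]]
```

```bash
python3 -m pendant '[0.64,0,0.77,0,0,0,-1, 0.64,0,0.77,0,0,0,-1, 0.64,0,0.77,0,0,0,-1, 0.32,0,0.38,0,0,0,-1, 0.16,0,0.19,0,0,0,-1]'
python3 -c "
from d import *;p,r=place(A,95);delta(p,r)"
```

```text
clock: 10.25
ee_pos: [509.2, 62.8, 165.1]
orientation: [0.398, 2.417, -0.145]
wrist_force: [0.1, -0.4, 0.2]
gripper_width: 0.093
grasp_force: 39.0
t 10.25 pos [509.2  62.8 165.1] q [ 0.18 -0.16  1.99 -0.48  0.74 -0.8 ] F [ 0.1 -0.4  0.2] w 0.093 gf 39.0
turn units [-0.03 -0.   -0.03] | shift(now frame) units [ 0.17 -0.01  0.1 ] | shift(after turn) [ 0.17 -0.01  0.1 ]
```

```bash
python3 -m pendant '[0.06,0,0.08,0,0,0,-1, 0,0,0,0,0,0,-0.7, 0,0,0,0,0,0,-0.5, 0,0,0,0,0,0,-0.2, 0,0,0,0,0,0,0]'
python3 -m pendant '[-0.32,0,-0.38,0,0,0,0, -0.64,0,-0.77,0,0,0,0, -0.64,0,-0.77,0,0,0,0, -0.64,0,-0.77,0,0,0,0, -0.64,0,-0.77,0,0,0,0]'
python3 - <<'E'
from d import *
# marker grasp: along 105, normal 8
m=[563.1,-383.4,1.997]
L=np.array([30-.643*107+.766*8,-1.2,22+.766*107+.643*8]);Rz=R.from_euler('z',m[2]).as_matrix()
g=Rz@L+[m[0],m[1],0];print('grasp',g.round(1),m[2]-np.pi/2)
delta(g+[0,0,54],frame(m[2]-np.pi/2,0))
grab('top')
C=cloud(load('top'))[110:260,220:300].reshape(-1,3);l=(C-np.array([*S,0]))@R.from_euler('z',-sy).as_matrix().T
k=(abs(l[:,0]+28)<26)&(abs(l[:,1]-115)<26)&(l[:,2]>98)&(l[:,2]<170);print(l[k].round(0).astype(int).tolist()[:40])
E
```

```text
clock: 10.88
ee_pos: [509.4, 62.9, 163.1]
orientation: [0.398, 2.416, -0.145]
wrist_force: [-0.2, 0.8, 0.3]
gripper_width: 0.502
grasp_force: 0.0
clock: 11.5
ee_pos: [508.8, 63.1, 277.4]
orientation: [0.398, 2.415, -0.144]
wrist_force: [-0.1, 0.1, 0.4]
gripper_width: 0.502
grasp_force: 0.0
grasp [ 577.7 -412.7  109.1] 0.42620367320510355
t 11.5 pos [508.8  63.1 277.4] q [ 0.18 -0.29  1.86 -0.39  0.97 -0.95] F [-0.1  0.1  0.4] w 0.502 gf 0.0
turn units [2.86 6.59 7.84] | shift(now frame) units [ -3.73 -17.14   9.1 ] | shift(after turn) [-18.47  -5.36   4.57]
[[-13, 96, 98], [-11, 102, 99], [-10, 111, 143], [-9, 114, 145], [-11, 113, 145], [-12, 112, 138], [-13, 111, 134], [-39, 97, 98], [-9, 116, 141], [-11, 115, 139], [-13, 114, 137], [-14, 113, 135], [-15, 112, 130], [-16, 111, 124], [-10, 118, 142], [-12, 117, 140], [-13, 116, 134], [-14, 115, 128], [-15, 114, 125], [-17, 113, 125], [-17, 112, 116], [-10, 118, 126], [-14, 118, 135], [-15, 117, 131], [-16, 116, 125], [-17, 115, 120], [-11, 118, 110], [-16, 118, 122], [-7, 120, 98], [-49, 111, 101]]
```

```bash
python3 -m pendant '[0,0,0,0,1,0,0, 0,0,0,0,1,0,0, 0,0,0,0,1,0,0, 0,0,0,0,1,0,0, 0,0,0,0,1,0,0]'
python3 -m pendant '[0,0,0,0,1,0,0, 0,0,0,0,0.98,0,0, 0,0,0,0,0,1,0, 0,0,0,0,0,1,0, 0,0,0,0,0,1,0]'
python3 -m pendant '[0,0,0,0,0,1,0, 0,0,0,0,0,1,0, 0,0,0,0,0,1,0, 0,0,0,0,0,1,0, 0,0,0,0,0,1.0,0]'
python3 -m pendant '[-1,-0.29,0,0,0,0.22,0, -1,-0.29,0,0,0,0,0, -1,-0.29,0,0,0,0,0, -1,-0.29,0,0,0,0,0, -1,-0.29,0,0,0,0,0]'
python3 -m pendant '[-1,-0.29,0,0,0,0,0, -1,-0.29,0,0,0,0,0, -1,-0.29,0,0,0,0,0, -1,-0.29,0,0,0,0,0, -1,-0.29,0,0,0,0,0]'
python3 -m pendant '[-1,-0.29,0,0,0,0,0, -1,-0.29,0,0,0,0,0, -1,-0.29,0,0,0,0,0, -1,-0.29,0,0,0,0,0, -1,-0.29,0,0,0,0,0]'
python3 -c "
from d import *;delta([577.7,-412.7,163.1],frame(.426,0))"
```

```text
clock: 12.18
ee_pos: [508.9, 63.1, 276.0]
orientation: [0.479, 2.909, -0.046]
wrist_force: [-0.7, 0.2, 0.3]
gripper_width: 0.501
grasp_force: 0.0
clock: 12.8
ee_pos: [508.9, 63.0, 275.7]
orientation: [0.973, 2.987, 0.0]
wrist_force: [-0.9, 0.3, 0.6]
gripper_width: 0.503
grasp_force: 0.0
clock: 13.42
ee_pos: [508.9, 63.1, 275.8]
orientation: [1.682, 2.653, 0.001]
wrist_force: [-0.9, 0.6, -0.0]
gripper_width: 0.501
grasp_force: 0.0
clock: 14.05
ee_pos: [527.7, -66.6, 275.8]
orientation: [1.706, 2.637, 0.001]
wrist_force: [0.1, 0.7, 0.1]
gripper_width: 0.498
grasp_force: 0.0
clock: 14.68
ee_pos: [545.8, -195.5, 275.8]
orientation: [1.706, 2.637, 0.0]
wrist_force: [0.6, 0.7, 0.2]
gripper_width: 0.502
grasp_force: 0.0
clock: 15.3
ee_pos: [563.9, -324.3, 275.7]
orientation: [1.706, 2.637, 0.0]
wrist_force: [0.7, -0.5, -0.7]
gripper_width: 0.499
grasp_force: 0.0
t 15.3 pos [ 563.9 -324.3  275.7] q [-0.58  0.42  1.03  0.    1.69 -1.  ] F [ 0.7 -0.5 -0.7] w 0.499 gf 0.0
turn units [ 0.    0.   -0.04] | shift(now frame) units [-3.45 -0.95  4.51] | shift(after turn) [-3.45 -0.96  4.5 ]
```

```bash
python3 -m pendant '[-1,-0.28,0,0,0,0,0, -1,-0.28,0,0,0,0,0, -1,-0.28,0,0,0,0,0, -0.45,-0.12,0.5,0,0,0,0, 0,0,0.8,0,0,0,0]'
python3 -m pendant '[0,0,0.8,0,0,0,0, 0,0,0.8,0,0,0,0, 0,0,0.8,0,0,0,0, 0,0,0.8,0,0,0,0, 0,0,0,0,0,0,0]'
python3 - <<'E'
from d import *
delta([577.7,-412.7,163.1],frame(.426,0))
t=grab('top')
E
```

```text
clock: 15.92
ee_pos: [577.3, -412.6, 242.2]
orientation: [1.707, 2.636, 0.0]
wrist_force: [-0.4, 0.2, 0.4]
gripper_width: 0.498
grasp_force: 0.0
clock: 16.55
ee_pos: [576.6, -411.5, 160.1]
orientation: [-1.705, -2.634, -0.001]
wrist_force: [-1.1, -0.5, -0.0]
gripper_width: 0.502
grasp_force: 0.0
t 16.55 pos [ 576.6 -411.5  160.1] q [-0.67  0.65  0.94 -0.    1.55 -1.09] F [-1.1 -0.5 -0. ] w 0.502 gf 0.0
turn units [-0.02 -0.04 -0.04] | shift(now frame) units [-0.06  0.02 -0.12] | shift(after turn) [-0.06  0.02 -0.12]
```

```bash
python3 -m pendant '[0,0,0,0,0,0,-1, 0,0,0,0,0,0,-1, 0,0,0,0,0,0,-1, 0,0,0,0,0,0,-1, 0,0,0,0,0,0,-1]' 40
python3 -m pendant '[0,0,-0.5,0,0,0,-1, 0,0,-1,0,0,0,-1, 0,0,-1,0,0,0,-1, 0,0,-1,0,0,0,-1, 0,0,-1,0,0,0,-1]'
python3 -c "
from d import *;p,r=place(B,205);print(p);delta(p,r)"
```

```text
clock: 17.23
ee_pos: [577.6, -412.4, 164.5]
orientation: [1.705, 2.635, -0.001]
wrist_force: [-0.7, -1.9, 5.0]
gripper_width: 0.162
grasp_force: 39.0
clock: 17.85
ee_pos: [577.1, -411.8, 276.4]
orientation: [-1.706, -2.637, -0.0]
wrist_force: [0.4, 0.1, -1.1]
gripper_width: 0.162
grasp_force: 38.8
[450.73843082  82.17045349 270.36639993]
t 17.85 pos [ 577.1 -411.8  276.4] q [-0.67  0.61  0.78 -0.    1.76 -1.09] F [ 0.4  0.1 -1.1] w 0.162 gf 38.8
turn units [-2.88 -6.58 -7.91] | shift(now frame) units [20.1   3.48  0.25] | shift(after turn) [ 8.63 17.14 -6.92]
```

Run:
```python
from d import *
s=grab('scene');t=grab('top')
f=lambda d,a,b,c,e:cv2.resize(d['frame'][a:b,c:e,::-1],(400,400),interpolation=cv2.INTER_CUBIC)
cv2.imwrite('pics/m1.png',np.hstack([f(t,120,220,400,500),f(s,95,195,340,440)]))
```

```text
(no output)
```

View pics/m1.png

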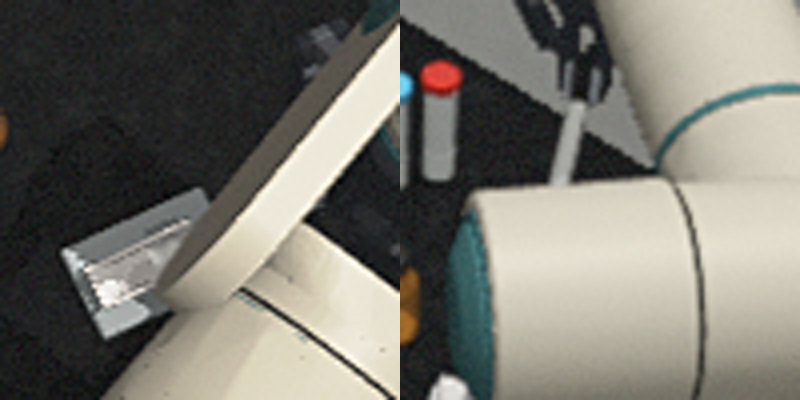

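The marker is held: its white body hangs below the fingers at picture pixels (578,100) to (558,185), and the rest is empty. Next I carry it to cup b.

```bash
python3 -m pendant '[1,0.17,0,0,0,0,-1, 1,0.17,0,0,0,0,-1, 1,0.17,0,0,0,0,-1, 1,0.17,0,0,0,0,-1, 1,0.17,0,0,0,0,-1]'
python3 -m pendant '[1,0.17,0,0,0,0,-1, 1,0.17,0,0,0,0,-1, 1,0.17,0,0,0,0,-1, 1,0.17,0,0,0,0,-1, 1,0.17,0,0,0,0,-1]'
python3 -m pendant '[1,0.17,0,0,0,0,-1, 1,0.17,0,0,0,0,-1, 1,0.17,0,0,0,0,-1, 1,0.17,0,0,0,0,-1, 1,0.17,0,0,0,0,-1]'
python3 -m pendant '[1,0.18,0,0,0,0,-1, 1,0.18,0,0,0,0,-1, 1,0.18,0,0,0,0,-1, 1,0.18,0,0,0,0,-1, 1,0.18,0,0,0,0,-1]'
python3 -m pendant '[0,0,0,0,0,-1,-1, 0,0,0,0,0,-1,-1, 0,0,0,0,0,-1,-1, 0,0,0,0,0,-1,-1, 0,0,0,0,0,-1,-1]'
python3 -m pendant '[0,0,0,0,0,-1,-1, 0,0,0,0,0,-1,-1, 0,0,0,0,0,-1,-1, 0,0,0,0,0,-0.2,-1, 0,0,0,0,-1,0,-1]'
python3 -m pendant '[0,0,0,0,-1,0,-1, 0,0,0,0,-1,0,-1, 0,0,0,0,-1,0,-1, 0,0,0,0,-1,0,-1, 0,0,0,0,-1,0,-1]'
python3 -m pendant '[0,0,0,0,-1,0,-1, 0,0,0,0,0,0,-1, 0,0,0,0,0,0,-1, 0,0,0,0,0,0,-1, 0,0,0,0,0,0,-1]'
python3 - <<'E'
from d import *
p,r=place(B,205);delta(p,r)
t=grab('top');s=grab('scene')
f=lambda d,a,b,c,e:cv2.resize(d['frame'][a:b,c:e,::-1],(400,600),interpolation=cv2.INTER_CUBIC)
cv2.imwrite('pics/p2.png',np.hstack([f(t,110,260,220,320),f(s,160,310,230,330)]))
for d in (t,s):
    l=(cloud(d).reshape(-1,3)-np.array([*S,0]))@R.from_euler('z',-sy).as_matrix().T
    k=(abs(l[:,0]+28)<25)&(abs(l[:,1]-175)<40)&(l[:,2]>105)&(l[:,2]<190);o=l[k];o=o[np.argsort(o[:,2])];print(o[::max(1,len(o)//30)].round(0).astype(int).tolist())
E
```

```text
clock: 18.58
ee_pos: [544.9, -288.3, 274.0]
orientation: [-1.706, -2.636, 0.0]
wrist_force: [-0.1, -0.1, -0.3]
gripper_width: 0.164
grasp_force: 38.8
clock: 19.2
ee_pos: [513.0, -165.6, 274.1]
orientation: [-1.706, -2.636, 0.001]
wrist_force: [-0.2, 0.2, 0.4]
gripper_width: 0.168
grasp_force: 38.8
clock: 19.82
ee_pos: [481.2, -42.9, 274.2]
orientation: [-1.706, -2.636, 0.001]
wrist_force: [0.4, -0.6, 0.4]
gripper_width: 0.164
grasp_force: 38.8
clock: 20.45
ee_pos: [450.5, 80.2, 274.2]
orientation: [-1.706, -2.636, 0.002]
wrist_force: [0.3, 0.0, -0.2]
gripper_width: 0.16
grasp_force: 38.8
clock: 21.08
ee_pos: [450.7, 79.4, 274.2]
orientation: [-0.996, -2.978, 0.001]
wrist_force: [-0.4, 0.2, 1.0]
gripper_width: 0.168
grasp_force: 38.8
clock: 21.7
ee_pos: [451.4, 79.1, 274.5]
orientation: [0.501, 3.001, -0.026]
wrist_force: [0.2, 0.0, 0.1]
gripper_width: 0.161
grasp_force: 38.8
clock: 22.32
ee_pos: [450.9, 79.4, 274.9]
orientation: [0.418, 2.509, -0.129]
wrist_force: [0.6, -0.1, 0.3]
gripper_width: 0.164
grasp_force: 38.7
clock: 22.95
ee_pos: [451.4, 79.3, 275.6]
orientation: [0.401, 2.414, -0.146]
wrist_force: [1.4, 0.4, -0.8]
gripper_width: 0.162
grasp_force: 38.8
t 22.95 pos [451.4  79.3 275.6] q [ 0.25 -0.45  1.99 -0.43  1.03 -0.88] F [ 1.4  0.4 -0.8] w 0.162 gf 38.8
turn units [-0.04  0.01 -0.05] | shift(now frame) units [0.18 0.1  0.12] | shift(after turn) [0.18 0.1  0.12]
[[-36, 177, 131], [-38, 174, 131], [-37, 170, 134], [-38, 172, 136], [-34, 166, 140], [-38, 175, 141], [-37, 177, 143], [-39, 173, 151], [-37, 175, 152], [-37, 168, 152], [-38, 171, 152], [-36, 178, 153], [-38, 173, 160], [-37, 176, 161], [-37, 169, 163], [-39, 171, 165]]
[[-26, 179, 126], [-28, 182, 127], [-24, 177, 129], [-31, 181, 130], [-26, 180, 131], [-29, 181, 131], [-29, 180, 134], [-27, 179, 135], [-24, 179, 136], [-25, 178, 139], [-23, 175, 141]]
```

View pics/p2.png

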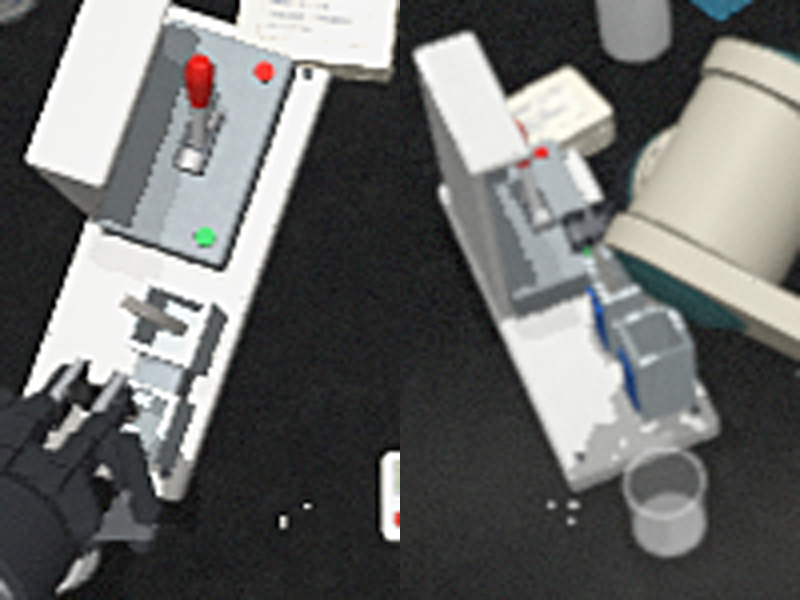

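```bash
python3 -m pendant '[0.64,0.05,0.77,0,0,0,-1, 0.64,0.05,0.77,0,0,0,-1, 0.64,0,0.77,0,0,0,-1, 0.45,0,0.54,0,0,0,-1, 0.13,0,0.15,0,0,0,-1]'
python3 -c "
from d import *;p,r=place(B,105);delta(p,r)"
```

```text
clock: 23.68
ee_pos: [452.1, 81.5, 176.6]
orientation: [0.4, 2.416, -0.148]
wrist_force: [0.0, 0.1, -0.2]
gripper_width: 0.166
grasp_force: 38.8
t 23.68 pos [452.1  81.5 176.6] q [ 0.26 -0.34  2.11 -0.51  0.83 -0.74] F [ 0.   0.1 -0.2] w 0.166 gf 38.8
turn units [-0.05 -0.   -0.04] | shift(now frame) units [0.21 0.01 0.15] | shift(after turn) [0.21 0.01 0.15]
```

```bash
cat >> d.py <<'E'
TR=frame(sy-np.pi/2,np.radians(45))
def tip(x,y,z): return stp(x,y,z)-73*TR.as_matrix()[:,2]
E
python3 -m pendant '[0.06,0,0.08,0,0,0,-1, 0,0,0,0,0,0,-0.6, 0,0,0,0,0,0,-0.4, 0,0,0,0,0,0,-0.2, 0,0,0,0,0,0,0]'
python3 -m pendant '[-0.32,0,-0.38,0,0,0,0, -0.64,0,-0.77,0,0,0,0, -0.64,0,-0.77,0,0,0,0, -0.64,0,-0.77,0,0,0,0, -0.64,0,-0.77,0,0,0,0]'
python3 - <<'E'
from d import *
print(TR.as_matrix()[:,2].round(2))
delta(tip(-100,-75,238),TR)
t=grab('top')
l=(cloud(t).reshape(-1,3)-np.array([*S,0]))@R.from_euler('z',-sy).as_matrix().T
k=(abs(l[:,0]+28)<25)&(abs(l[:,1]-175)<28)&(l[:,2]>100)&(l[:,2]<165);o=l[k];o=o[np.argsort(o[:,2])];print(o[::max(1,len(o)//20)].round(0).astype(int).tolist())
E
```

```text
clock: 24.3
ee_pos: [452.7, 81.6, 175.5]
orientation: [0.401, 2.414, -0.146]
wrist_force: [-0.1, -0.1, -0.4]
gripper_width: 0.499
grasp_force: 0.0
clock: 24.92
ee_pos: [451.9, 81.8, 289.8]
orientation: [0.4, 2.413, -0.145]
wrist_force: [-0.0, -0.2, 0.3]
gripper_width: 0.502
grasp_force: 0.0
[ 0.22  0.67 -0.71]
t 24.93 pos [451.9  81.8 289.8] q [ 0.26 -0.46  1.96 -0.42  1.06 -0.88] F [-0.  -0.2  0.3] w 0.502 gf 0.0
turn units [-0.71 11.49 16.87] | shift(now frame) units [-8.69 -4.88  7.34] | shift(after turn) [-3.5  11.34 -3.49]
[[-46, 166, 100], [-11, 164, 101], [-8, 182, 101], [-46, 172, 101], [-25, 169, 158], [-25, 175, 158], [-22, 174, 159], [-26, 171, 159], [-24, 173, 160], [-27, 168, 161], [-24, 171, 161], [-24, 169, 163]]
```

```bash
python3 -m pendant '[0,0,0,-0.03,0.55,0.8,-1, 0,0,0,-0.03,0.55,0.8,-1, 0,0,0,-0.03,0.55,0.8,-1, 0,0,0,-0.03,0.55,0.8,-1, 0,0,0,-0.03,0.55,0.8,-1]'
python3 -m pendant '[0,0,0,-0.03,0.55,0.8,-1, 0,0,0,-0.03,0.55,0.8,-1, 0,0,0,-0.03,0.55,0.8,-1, 0,0,0,-0.03,0.55,0.8,-1, 0,0,0,-0.03,0.55,0.8,-1]'
python3 -m pendant '[0,0,0,-0.03,0.55,0.8,-1, 0,0,0,-0.03,0.55,0.8,-1, 0,0,0,-0.03,0.55,0.8,-1, 0,0,0,-0.03,0.55,0.8,-1, 0,0,0,-0.03,0.55,0.8,-1]'
python3 -m pendant '[0,0,0,-0.03,0.55,0.8,-1, 0,0,0,-0.03,0.55,0.8,-1, 0,0,0,-0.03,0.55,0.8,-1, 0,0,0,-0.03,0.55,0.8,-1, 0,0,0,-0.03,0.55,0.8,-1]'
python3 -c "from d import *;delta(tip(-100,-75,238),TR)"
```

```text
clock: 25.6
ee_pos: [451.9, 81.9, 288.3]
orientation: [0.94, 2.54, 0.114]
wrist_force: [0.5, 0.4, 0.7]
gripper_width: 0.001
grasp_force: 0.0
clock: 26.22
ee_pos: [452.0, 81.9, 288.3]
orientation: [1.507, 2.547, 0.405]
wrist_force: [0.3, -0.6, -0.4]
gripper_width: 0.001
grasp_force: 0.0
clock: 26.85
ee_pos: [452.0, 81.8, 288.3]
orientation: [-1.926, -2.22, -0.668]
wrist_force: [-0.5, -0.1, -0.1]
gripper_width: -0.002
grasp_force: 0.0
clock: 27.48
ee_pos: [452.0, 81.7, 288.2]
orientation: [-2.053, -1.612, -0.823]
wrist_force: [-0.4, -0.5, 0.5]
gripper_width: 0.002
grasp_force: 0.0
t 27.48 pos [452.   81.7 288.2] q [-0.21 -0.24  1.81  0.73  1.51  0.  ] F [-0.4 -0.5  0.5] w 0.002 gf 0.0
turn units [-0.13  0.56  0.79] | shift(now frame) units [-4.53 10.97 -3.46] | shift(after turn) [-3.46 11.34 -3.54]
```

```bash
python3 -m pendant '[0,0,0,-0.13,0.56,0.79,-1, -0.29,0.95,-0.29,0,0,0,-1, -0.29,0.95,-0.29,0,0,0,-1, -0.29,0.95,-0.29,0,0,0,-1, -0.29,0.95,-0.29,0,0,0,-1]'
python3 -m pendant '[-0.29,0.95,-0.29,0,0,0,-1, -0.29,0.95,-0.29,0,0,0,-1, -0.29,0.95,-0.29,0,0,0,-1, -0.29,0.95,-0.29,0,0,0,-1, -0.29,0.95,-0.29,0,0,0,-1]'
python3 -m pendant '[-0.29,0.95,-0.29,0,0,0,-1, -0.29,0.95,-0.29,0,0,0,-1, -0.27,0.9,-0.3,0,0,0,-1, 0,0,0,0,0,0,-1, 0,0,0,0,0,0,-1]'
python3 -c "from d import *;delta(tip(-100,-75,238),TR);delta(tip(-100,-75,112),TR);delta(tip(6,-75,112),TR)"
```

```text
clock: 28.1
ee_pos: [529.8, 12.3, 288.3]
orientation: [-2.07, -1.494, -0.856]
wrist_force: [-0.0, -0.2, -0.4]
gripper_width: -0.002
grasp_force: 0.0
clock: 28.72
ee_pos: [626.3, -73.9, 288.4]
orientation: [-2.07, -1.494, -0.856]
wrist_force: [-0.2, 0.4, 1.1]
gripper_width: 0.001
grasp_force: 0.0
clock: 29.35
ee_pos: [682.2, -124.0, 288.8]
orientation: [-2.069, -1.493, -0.856]
wrist_force: [-0.5, -0.6, 0.5]
gripper_width: 0.001
grasp_force: 0.0
t 29.35 pos [ 682.2 -124.   288.8] q [-0.45  0.55  0.95  0.79  1.71 -0.04] F [-0.5 -0.6  0.5] w 0.001 gf 0.0
turn units [-0.01  0.02  0.02] | shift(now frame) units [-0.02 -0.01 -0.07] | shift(after turn) [-0.02 -0.01 -0.07]
t 29.35 pos [ 682.2 -124.   288.8] q [-0.45  0.55  0.95  0.79  1.71 -0.04] F [-0.5 -0.6  0.5] w 0.001 gf 0.0
turn units [-0.01  0.02  0.02] | shift(now frame) units [-3.58 -0.01  3.51] | shift(after turn) [-3.58 -0.01  3.5 ]
t 29.35 pos [ 682.2 -124.   288.8] q [-0.45  0.55  0.95  0.79  1.71 -0.04] F [-0.5 -0.6  0.5] w 0.001 gf 0.0
turn units [-0.01  0.02  0.02] | shift(now frame) units [-0.57 -0.    6.5 ] | shift(after turn) [-0.58 -0.01  6.5 ]
```

```bash
python3 -m pendant '[-0.09,0,1,0,0,0,-1, -0.09,0,1,0,0,0,-1, -0.09,0,1,0,0,0,-1, -0.09,0,1,0,0,0,-1, -0.09,0,1,0,0,0,-1]'
python3 -m pendant '[-0.09,0,0.8,0,0,0,-1, -0.05,0,0.7,0,0,0,-1, 0,0,0,0,0,0,-1, 0,0,0,0,0,0,-1, 0,0,0,0,0,0,-1]'
python3 - <<'E'
from d import *
delta(tip(6,-75,112),TR)
t=grab('top');s=grab('scene')
f=lambda d,a,b,c,e:cv2.resize(d['frame'][a:b,c:e,::-1],(400,500),interpolation=cv2.INTER_CUBIC)
cv2.imwrite('pics/t1.png',np.hstack([f(t,80,205,220,320),f(s,140,265,250,350)]))
E
```

```text
clock: 29.98
ee_pos: [707.4, -47.0, 192.4]
orientation: [-2.069, -1.494, -0.856]
wrist_force: [0.1, -0.2, -0.6]
gripper_width: -0.001
grasp_force: 0.0
clock: 30.6
ee_pos: [715.7, -26.2, 164.4]
orientation: [-2.07, -1.494, -0.858]
wrist_force: [0.5, -0.3, 0.0]
gripper_width: -0.002
grasp_force: 0.0
t 30.6 pos [715.7 -26.2 164.4] q [-0.3   0.65  1.07  0.79  1.45 -0.09] F [ 0.5 -0.3  0. ] w -0.002 gf 0.0
turn units [0.01 0.02 0.02] | shift(now frame) units [ 0.01 -0.04  0.05] | shift(after turn) [ 0.01 -0.04  0.05]
```

View pics/t1.png

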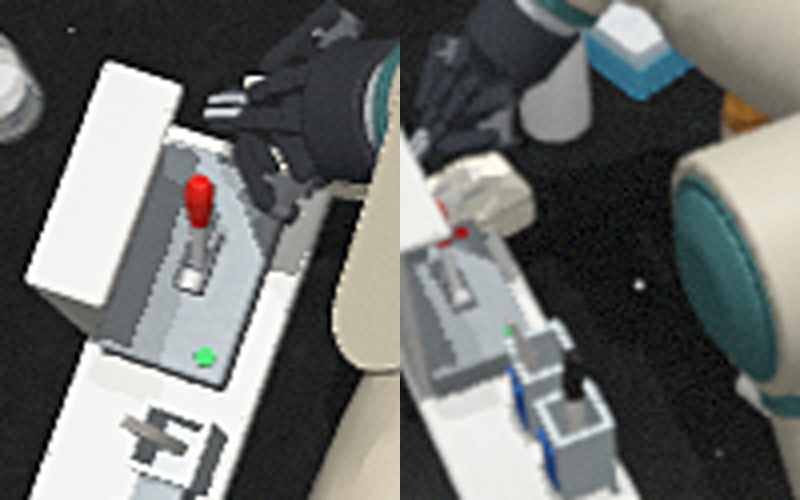

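The pictures show both tools standing in their cups. The shut fingertips are on the off side of the red knob, fingers at (215,105) and knob at (200,190). Now I sweep towards the cups.

```bash
python3 -m pendant '[0,-0.4,0,0,0,0,-1, 0,-0.4,0,0,0,0,-1, 0,-0.4,0,0,0,0,-1, 0,-0.3,0,0,0,0,-1, 0,-0.3,0,0,0,0,-1]'
python3 -m pendant '[0,-0.3,0,0,0,0,-1, 0,-0.3,0,0,0,0,-1, 0,-0.3,0,0,0,0,-1, 0,0,0,0,0,0,-1, 0,0,0,0,0,0,-1]'
python3 - <<'E'
from d import *
delta(tip(6,0,112),TR)
t=grab('top')
f=t['frame'].astype(int);m=(f[...,0]>150)&(f[...,1]<60)&(f[...,2]<60);m[:, :215]=0;m[:,310:]=0;m[:90]=0;m[170:]=0
v,u=np.nonzero(m);print(len(u),'red px: knob u',u.mean() if len(u) else 0,'v',v.min() if len(u) else 0,v.max() if len(u) else 0)
l=(cloud(t)[m]-np.array([*S,0]))@R.from_euler('z',-sy).as_matrix().T;print(l.round(0).astype(int).tolist()[:60:3])
E
```

```text
clock: 31.32
ee_pos: [674.3, -12.5, 167.1]
orientation: [-2.072, -1.495, -0.866]
wrist_force: [2.9, -1.9, 4.5]
gripper_width: 0.002
grasp_force: 2.0
clock: 31.95
ee_pos: [651.4, -4.1, 163.1]
orientation: [-2.07, -1.493, -0.856]
wrist_force: [-0.2, -0.8, -0.6]
gripper_width: 0.003
grasp_force: 0.0
t 31.95 pos [651.4  -4.1 163.1] q [-0.29  0.47  1.32  0.8   1.4  -0.14] F [-0.2 -0.8 -0.6] w 0.003 gf 0.0
turn units [-0.01  0.02  0.02] | shift(now frame) units [ 0.03 -0.32  0.  ] | shift(after turn) [ 0.03 -0.32  0.  ]
41 red px: knob u 261.219512195122 v 146 153
[[-2, 14, 97], [-1, 22, 121], [4, 27, 122], [-2, 24, 122], [6, 29, 122], [-1, 28, 123], [-6, 24, 116], [0, 30, 123], [-7, 29, 125], [1, 34, 126], [-5, 31, 122], [2, 35, 121], [-5, 33, 122], [-1, 37, 120]]
```

The toggle snapped over and now rests on the on side, knob at local y of about +33. I'll retreat and check.

```bash
python3 -m pendant '[0,0.4,0,0,0,0,-1, 0,0,-0.6,0,0,0,-1, 0,0,-1,0,0,0,-1, 0,0,-1,0,0,0,-1, 0,0,-1,0,0,0,-1]'
python3 -m pendant '[0,0.3,-1,0,0,0,-1, 0,0.3,-1,0,0,0,-1, 0,0.3,-1,0,0,0,-1, 0,0,0,0,0,0,-1, 0,0,0,0,0,0,-1]'
python3 - <<'E'
from d import *
delta(tip(6,0,112),TR)
t=grab('top');s=grab('scene')
f=lambda d,a,b,c,e:cv2.resize(d['frame'][a:b,c:e,::-1],(400,350),interpolation=cv2.INTER_CUBIC)
cv2.imwrite('pics/f1.png',np.hstack([f(t,80,255,215,415),f(s,130,305,225,425)]))
E
```

```text
clock: 32.62
ee_pos: [640.5, -68.9, 228.5]
orientation: [-2.07, -1.493, -0.857]
wrist_force: [-0.1, -0.2, 0.0]
gripper_width: 0.006
grasp_force: 0.0
clock: 33.25
ee_pos: [645.1, -124.7, 279.5]
orientation: [-2.07, -1.492, -0.855]
wrist_force: [-0.9, -0.7, 0.1]
gripper_width: -0.001
grasp_force: 0.0
t 33.25 pos [ 645.1 -124.7  279.5] q [-0.47  0.46  1.1   0.78  1.69 -0.09] F [-0.9 -0.7  0.1] w -0.001 gf 0.0
turn units [-0.01  0.02  0.01] | shift(now frame) units [ 0.04 -1.6   6.59] | shift(after turn) [ 0.03 -1.61  6.58]
```

View pics/f1.png

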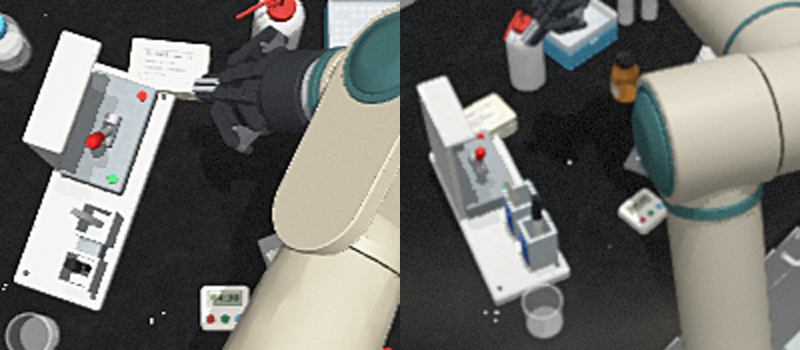

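The toggle leans to the green side (knob at (95,140)). The tweezers (88,215) and marker (78,268) stand in their cups, the bystanders look undisturbed, and the hand is clear.

```bash
python3 -c "from bench import bot;print(bot.sign_off())"
```

```text
the job is handed in; nothing more can be done
None
```

The job is handed in at about 33 s: the tweezers (leaning roughly 15° on the rim) stand in the near cup and the marker in the far one. The toggle was then snapped on and released, and the bottle, beaker and timer looked undisturbed in the last picture.

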